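# Switch on the guarded pump supply

## Robot

A 6-joint arm with a two-finger parallel gripper is mounted at the origin on the work surface. World frame = base frame: x ahead of the robot, y to its left, z up, the work surface at z = 0. Lengths are in m, angles in rad, forces in N, time in s.
With the tool pointing down it reaches from about 0.325 to 0.9 m from the base axis. Payload 6.1 kg.
Tool frame: the origin (TCP) lies on the centre line of the jaws, within the pads' length; the fingertips stand 22 mm ahead of it and the grasp point (between the pads) lies 3 mm ahead of it (arm.tcp_to_tips is the distance from the TCP to the fingertips, in m); z points along the fingers, y is the line along which they close (so a half turn about z gives the same grasp; the last joint's range is limited). The gripper opens to 85 mm and grips with 20 to 120 N. Pads are 22 mm wide; open, the fingers measure 114 mm over their backs; the gripper's body (76 mm by 85 mm) begins 54 mm behind the grasp point. The pads swing forward as they close: fully open they stand 13 mm farther back than shut.
Start: joints at [1.056, 0.22, 1.526, -0, 1.395, -0.126], TCP at [0.237, 0.578, 0.229] pointing down, gripper open.
Joint ranges: [-2.98, 2.98], [-0.91, 2.08], [0.09, 2.57], [-1.24, 4.39], [0.2, 2.65], [-2.68, 2.68]. Speed limits (rad/s): [2.57, 2.57, 3.01, 3.14, 3.14, 3.14].

## Interface

Orientations are given as a 3x3 rotation matrix whose columns are the frame's x, y, z axes.
In Python, from station import arm gives the robot as it stands.
- The arm moves only by the shell command python3 -m inch 'ROWS' [OPENING]. ROWS is JSON, a list of rows, each a list of 2 entries, a list of its own where there are three numbers: the shift along the tool's x, y, z scaled (see below), then the turn about the tool's z scaled (see below). In form: [[[tx, ty, tz], roll], ...]. A call has 1 to 8 rows; each row is the pose to reach, as a shift and turn from the pose commanded when the call began, along the tool's axes at that moment; what a row does not reach only later rows make up. The controller multiplies each number of a shift by 12 cm and each number of a turn by 90 degrees. A row lasts 1/12 s, in which the tool goes at most 41.7 mm and 7.16 degrees, less where a joint would pass 70% of its speed; a pose out of reach is approached as far as the arm can. A call with a number of a shift or a turn outside -1 to 1 is refused whole. A call with a gripper value outside its range is refused whole. OPENING is the opening, from 0 (shut) to 1 (fully open), set as the call begins (- or left out, the last holds). The fingers move at their own pace and stop on an object; the grip force is fixed at half the most. Time passes only in rows, so rows that repeat a pose let the fingers close. It gives the time, the measured TCP pose, the force, the opening and the grip force at its end, in the units of the state.
- arm.read_state(): the state, without advancing time (a new reading comes with each control period).
- arm.camera(name): name is "scene" or "top"; returns (picture, depth): 420x560x3 uint8, red, green, blue; 420x560 float32, m along the optical axis (not along the pixel's ray), 0 where there is no reading.
- arm.camera_params(name): a dict with "mtx" (3x3 intrinsics, pixels), "dist_coeffs" ([k1, k2, p1, p2, k3] as OpenCV has them; the pictures are not rectified), "R" (3x3) and "t" (3): a world point X has camera coordinates R X + t. Camera axes: x right, y down, z forward; pixel columns grow to the right and rows downward; lengths in m; the calibration is good to about 2 mm. A picture is of the moment at which its call begins. camera_params takes no time and is no camera call.
- arm.hand_in(): hands the job in; it is judged then, once.
The state is a dict: "time": time; "qpos": joint angles; "joint_velocities": joint speeds; "effort": joint torques, N m; "tool_pos": TCP position; "eef_rot": TCP orientation; "contact_force": force on the tool from outside, world axes, zero at the start; "torque": the same for the moment, N m; "width": finger opening in m; "finger_force": force on a finger pad.
Only numpy, scipy, OpenCV 4.12 (cv2) and the standard library are available. Lean on these libraries where they do the work, as an engineer would, in place of code of your own. Each camera call takes 0.05 s, during which the arm holds its last target. There are 200 camera calls.

## Task

Switch on the guarded switch box: push its hinged grey guard up and back, flip the toggle beneath it fully over away from the box's front, then tip the guard forward so that it drops shut. Leave the other box's bare toggle off and everything else on the bench where it stands.

Things in the scene. Friction and masses are not known exactly. Their poses are not given: they have to be found in the camera images.
- power_box: the guarded switch box: a cream box 120 (x) x 130 (y) x 70 mm high with a grey hinged guard on top, fixed to the table. Origin: centre of its underside, on the table. Its front, with the brown strip, faces its -x (roughly to the robot); +y is its left side as seen from the robot, z up. Its top panel is 70 mm up.
- guard_hinge (a point): the middle of the guard's hinge line, fixed to the box: 20 mm behind the box's centre (box +x) and 78 mm above the table; the hinge line runs along the box's y axis; axes as the box's
- guard_top (a point): middle of the upper side of the guard's flat top plate, 117 mm above the table when shut, 32 mm in front of the hinge line; moves with the guard. The guard is a stiff grey hood of about 60 g, 60 mm wide, reaching 65 mm forward from its hinge: top plate, a side wall 3 mm thick down each side almost to the panel, front open. Axes as the box's when shut.
- guard_lip (a point): middle of the lower outer edge of the guard's lip, moving with the guard. The lip, 60 mm wide and 4 mm thick, runs on flat from the top plate 22 mm beyond the hood, ending 7 mm beyond the box's front face. Shut: 87 mm in front of the hinge line, 36 mm above it, 114 mm above the table, 44 mm free beneath it down to the panel. Axes as the box's when shut.
- guard (a joint): guard angle, rad: 0 shut, growing as the lip swings up and back, 1.75 fully open at its stop (top plate just past upright, lip end about 157 mm above the table and 51 mm behind the hinge line). No spring, hardly any friction: past about 1.1 it falls open and stays open by its own weight; let go below about 1.0 it drops shut.
- toggle_tip (a point): the tip of the toggle under the guard: a bare steel lever 36 mm long, 8 mm thick with a 13 mm ball end, pivoted 15 mm in front of the box's centre and 72 mm above the table; tip about 104 mm above the table at either end of its swing, 16 mm in front of its pivot when off and 16 mm behind when on
- toggle (a joint): toggle angle, rad: 0 off (leaning to the box's front), 0.45 upright, 0.9 fully on (leaning back to the hinge). It stays where it is left; about 1 to 2 N at its tip moves it.
- plain_box: the other box, of the same shell and size but with no guard: a bare toggle and a round knob on its top. Origin: centre of its underside. Not part of the job.
- plain_toggle (a joint): the bare toggle of the other box, rad: 0 off, 0.9 on; leave it off
- mug: bystander: white mug, 76 mm across, 90 mm high; origin at its underside's centre
- drive: bystander: flat metal disk drive 100 x 70 x 12 mm; origin at its underside's centre
- fan: bystander: square black cooling fan 80 x 80 x 25 mm, lying flat; origin at its underside's centre
- lotion: bystander: white bottle 60 mm across, 170 mm high; origin at its underside's centre
- driver: bystander: screwdriver lying crosswise in front of the boxes, about 25 mm thick at the handle; origin near its middle, on the table
- jar: bystander: small glass jar 54 mm across, 60 mm high; origin at its underside's centre
- spanner: bystander: flat spanner lying at the right side; origin near its middle, on the table
Things that resemble listed ones, but are neither listed nor needed, are in the scene too. Leave any pink look-alike of the power_box alone. Leave any black look-alike of the plain_box alone.

How it is judged:
By the outcome, as a careful person would: the job done as asked, in the order asked, and still so for the second after the job is handed in, with the robot touching nothing.
It also fails if it takes over 51 s, if anything falls off the work surface, if the arm or the gripper's body presses on something with over 40 N, if the wrist force passes 120 N, or if a joint passes its speed limit or range.

## Working session

There is one attempt and no reset: what is moved stays moved. The work goes in short steps, Python scripts to look and compute and a shell command to move; the robot and the scene stay as the last step left them, time stands still between calls to the robot, and variables do not carry over. Pictures are saved under pics/ and viewed, at most 10 in all, crops included, and the job is handed in when it is done.

```bash
ls; mkdir -p pics; python3 - <<'E'
from station import arm
import cv2,numpy as np
s=arm.read_state();print(s['time'],s['tool_pos'],s['eef_rot'],s['width'])
for n in('scene','top'):
    p,d=arm.camera(n);cv2.imwrite(f'pics/{n}0.png',p[:,:,::-1]);np.savez(f'{n}0.npz',p=p,d=d)
    c=arm.camera_params(n);print(n,c)
E
```

```text
pics
0.0 [0.23662179 0.57783318 0.22820637] [[-9.25384335e-01  3.79028933e-01 -9.48619751e-04]
 [ 3.79030036e-01  9.25382904e-01 -1.64725885e-03]
 [ 2.53477735e-04 -1.88390291e-03 -9.99998193e-01]] 0.08571266102365978
scene {'mtx': array([[436.57672196,   0.        , 275.49938777],
       [  0.        , 436.57672196, 208.10255174],
       [  0.        ,   0.        ,   1.        ]]), 'dist_coeffs': array([0.04550824, 0.        , 0.        , 0.        , 0.        ]), 'R': array([[ 0.47199815,  0.88145848,  0.01577006],
       [ 0.56978777, -0.29135907, -0.76840861],
       [-0.67272554,  0.37167303, -0.6397652 ]]), 't': array([-0.27119456, -0.23999962,  1.76624227])}
top {'mtx': array([[429.20217615,   0.        , 273.02965972],
       [  0.        , 429.20217615, 203.57083037],
       [  0.        ,   0.        ,   1.        ]]), 'dist_coeffs': array([-0.05580176,  0.        ,  0.        ,  0.        ,  0.        ]), 'R': array([[-0.02263033, -0.99969342, -0.0100471 ],
       [-0.98770016,  0.02391179, -0.15452059],
       [ 0.15471346,  0.00642667, -0.98793848]]), 't': array([-1.74236024e-04,  5.55170226e-01,  1.22673710e+00])}
```

View pics/scene0.png

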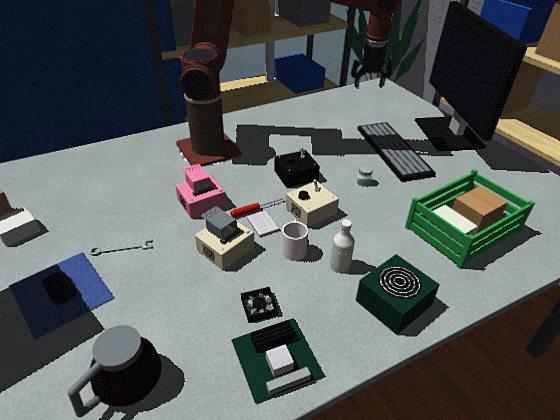

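View pics/top0.png

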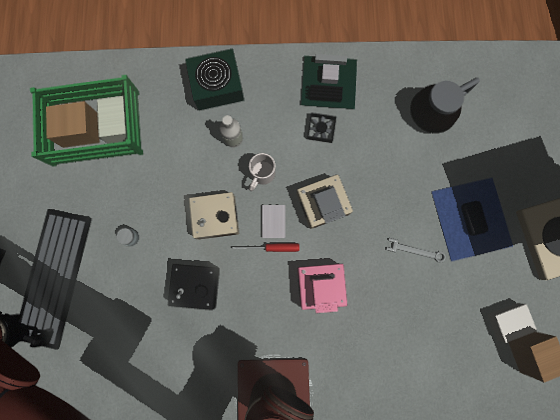

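The scene view shows the cream guarded box at (225,238), and the top view shows it at (324,201). The possible mix-ups, in top-view pixels, are the pink guarded look-alike (320,287), the cream plain box with bare toggle (212,215) and the black look-alike (192,285). I choose the cream box with the grey guard at (324,201).

```bash
cat > h.py <<'E'
import numpy as np,cv2
from station import arm
def world(n,uv,depth):
    c=arm.camera_params(n);u=cv2.undistortPoints(np.float64(uv).reshape(-1,1,2),c['mtx'],c['dist_coeffs']).reshape(-1,2)
    X=np.c_[u,np.ones(len(u))]*np.asarray(depth).reshape(-1,1)
    return (X-c['t'])@c['R']
def cloud(n,d,box=None):
    v,u=np.nonzero(d>0)
    if box: k=(u>box[0])&(u<box[1])&(v>box[2])&(v<box[3]);u,v=u[k],v[k]
    return world(n,np.c_[u,v],d[v,u]),u,v
def onplane(n,uv,z):
    a=world(n,uv,np.ones(len(uv)));c=arm.camera_params(n);o=-c['R'].T@c['t']
    return o+(a-o)*((z-o[2])/(a[:,2]-o[2]))[:,None]
E
python3 - <<'E'
from h import *
z=np.load('top0.npz');p,d=z['p'],z['d']
P,u,v=cloud('top',d,(280,365,165,240))
c=p[v,u].astype(int)
print(np.histogram(P[:,2],bins=np.arange(-.01,.15,.01)))
k=(abs(P[:,2]-.07)<.008)&(c[:,0]-c[:,2]>20)
m=np.zeros(d.shape,np.uint8);m[v[k],u[k]]=255
cs,_=cv2.findContours(m,0,2);q=np.vstack([x for x in cs if cv2.contourArea(x)>30]).reshape(-1,2)
Q=onplane('top',q,.07)
r=cv2.minAreaRect(np.float32(Q[:,:2]*1000));print('panel',r,cv2.boxPoints(r))
k=(abs(P[:,2]-.117)<.008)
print('guardtop',k.sum(),P[k].mean(0),c[k].mean(0),cv2.minAreaRect(np.float32(P[k][:,:2]*1000)))
# all neighbours: tall points near
P,u,v=cloud('top',d,(150,380,100,330))
for nm,b in dict(plain=(185,240,190,240),pink=(285,350,258,315),mug=(238,278,150,190),lotion=(212,245,110,150),drive=(258,288,203,240)).items():
    k=(u>b[0])&(u<b[1])&(v>b[2])&(v<b[3])&(P[:,2]>.008)
    print(nm,P[k].min(0),P[k].max(0))
s=np.load('scene0.npz')['p'][190:280,180:360];t=p[160:245,280:370]
a=cv2.resize(s[:,:,::-1],None,fx=4,fy=4,interpolation=2);b=cv2.resize(t[:,:,::-1],None,fx=2.6,fy=2.6,interpolation=2)
o=np.zeros((600,720,3),np.uint8);o[:360]=a;o[360:360+b.shape[0],:b.shape[1]]=b;cv2.imwrite('pics/crop.png',o)
E
```

```text
(array([2275, 1887,  141,   17,   21,   20,   23,  648,  447,   38,   11,
         10,  599,   59,    0]), array([-0.01,  0.  ,  0.01,  0.02,  0.03,  0.04,  0.05,  0.06,  0.07,
        0.08,  0.09,  0.1 ,  0.11,  0.12,  0.13,  0.14]))
panel ((557.715576171875, -163.06651306152344), (118.49144744873047, 127.15442657470703), 18.954259872436523) [[ 481.03156 -122.18036]
 [ 522.33295 -242.44025]
 [ 634.3996  -203.95267]
 [ 593.0982   -83.69278]]
guardtop 658 [ 0.53568045 -0.17005728  0.11686038] [102.41033435 104.88449848 106.38905775] ((536.7257080078125, -169.69522094726562), (88.23591613769531, 60.54414367675781), 19.504247665405273)
plain [0.45744862 0.09105544 0.00803165] [0.59801107 0.23216542 0.10628841]
pink [ 0.24446337 -0.21416909  0.01073963] [ 0.37357942 -0.07815463  0.11999374]
mug [ 0.59719229 -0.02186244  0.00806555] [0.69789871 0.05378542 0.09452636]
lotion [0.7411795  0.07634517 0.00809258] [0.83882996 0.1358865  0.1753987 ]
drive [ 0.45770805 -0.04917917  0.00809358] [0.55651522 0.02239648 0.02077577]
```

View pics/crop.png

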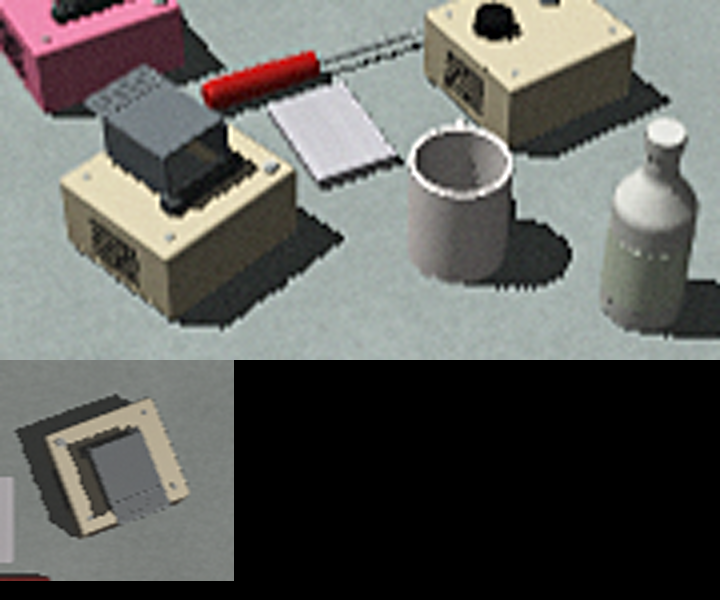

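The crop confirms the cream box with a grey hood and lip, front towards the robot, at yaw about +19.2° with its centre near (0.558, -0.163). The panel size and guard height match the description.

My plan is to grip the lip across its 60 mm width, swing it back along the arc and release. Then I poke the toggle with shut fingers and push the guard forward from behind.

```bash
for i in 1 2 3; do python3 -m inch '[[[-1,-1,0],0],[[-1,-1,0],0],[[-1,-1,0],0],[[-1,-1,0],0],[[-1,-1,0],0]]' 1 | tail -c 700; done; python3 -c "
from station import arm
print(arm.tcp_to_tips,arm.read_state()['qpos'])"
```

```text
time: 0.52
tool_pos: [0.3041, 0.4165, 0.2284]
eef_rot: [[-0.924, 0.382, -0.0], [0.382, 0.924, -0.004], [-0.001, -0.004, -1.0]]
contact_force: [0.3, 0.7, 0.3]
width: 0.0852
finger_force: 0.0
time: 0.93
tool_pos: [0.37, 0.2602, 0.229]
eef_rot: [[-0.923, 0.384, 0.001], [0.384, 0.923, -0.003], [-0.002, -0.002, -1.0]]
contact_force: [-0.0, -0.3, 0.3]
width: 0.0856
finger_force: 0.0
time: 1.35
tool_pos: [0.4356, 0.1036, 0.2293]
eef_rot: [[-0.923, 0.384, 0.001], [0.384, 0.923, -0.003], [-0.002, -0.002, -1.0]]
contact_force: [0.4, -0.6, 0.3]
width: 0.0856
finger_force: 0.0
0.022 [ 0.05901736 -0.21899393  1.9660888  -0.00269253  1.39352475 -1.1167377 ]
```

```bash
python3 -m inch '[[[-0.72,-0.99,0],0],[[-0.72,-0.99,0],0],[[-0.72,-0.99,0],0],[[-0.72,-0.99,0],0]]' 1 >/dev/null; python3 -m inch '[[[-0.72,-0.99,0],-0.46],[[-0.72,-0.99,0],-0.46],[[-0.72,-0.99,0],-0.46],[[-0.72,-0.99,0],-0.46],[[-0.72,-0.99,0],-0.46],[[-0.72,-0.99,0],-0.46],[[-0.72,-0.99,0],-0.46],[[-0.72,-0.99,0],-0.46]]'
cat >> h.py <<'E'
C=np.array([.5577,-.1631]);a=np.radians(19.2);ex=np.array([np.cos(a),np.sin(a)]);ey=np.array([-ex[1],ex[0]])
def rep(bx=None,by=0,z=None):
    s=arm.read_state();p=s['tool_pos'];R=s['eef_rot'];e=p[:2]-C
    print('t',s['time'],'box mm',(1000*np.r_[e@ex,e@ey,p[2]]).round(1),'yaw err deg',np.degrees(np.arctan2(ey@R[:2,0],ex@R[:2,0])).round(1),'F',np.round(s['contact_force'],1),'w',round(s['width'],4))
    if bx is not None:
        g=np.r_[C+ex*bx+ey*by,z];print('units',(R.T@(g-p)/.12).round(3))
E
python3 -c "from h import *;rep(-.058,0,.119)"
```

```text
time: 2.35
tool_pos: [0.5035, -0.1759, 0.2289]
eef_rot: [[-0.946, -0.324, -0.001], [-0.324, 0.946, 0.001], [0.0, 0.001, -1.0]]
contact_force: [0.4, -0.1, 0.7]
width: 0.0856
finger_force: 0.0
t 2.35 box mm [-55.4   5.7 228.9] yaw err deg 179.7 F [ 0.4 -0.1  0.7] w 0.0856
units [ 0.021 -0.048  0.916]
```

```bash
python3 -m inch '[[[0.02,-0.045,0],0],[[0.02,-0.045,0.3],0],[[0.02,-0.045,0.6],0],[[0.02,-0.045,0.6],0]]' 1 >/dev/null; python3 -c "
from h import *;rep(-.058,0,.117)
p,d=arm.camera('scene');cv2.imwrite('pics/s1.png',cv2.resize(p[130:290,150:310,::-1],None,fx=3.5,fy=3.5,interpolation=2))"
```

```text
t 2.6833 box mm [-61.3   3.5 150.4] yaw err deg 179.8 F [-0.7  1.6 -1.5] w 0.0853
units [-0.029 -0.031  0.278]
```

View pics/s1.png

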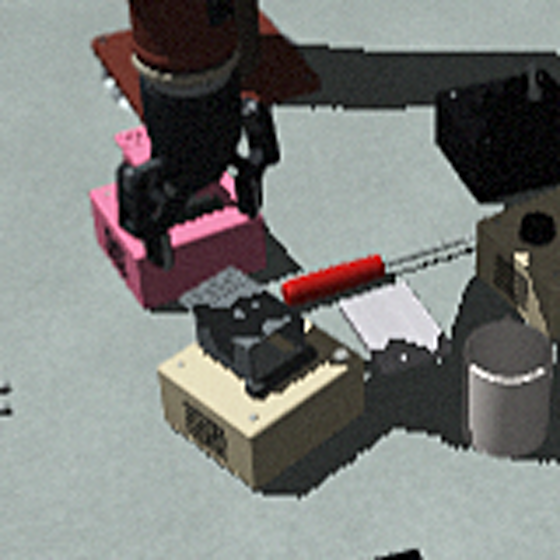

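The open fingers, with tips at (160,245) and (250,205), stand above and on either side of the lip at (233,285). I'll descend and close.

```bash
python3 -m inch '[[[-0.02,-0.03,0],0],[[-0.02,-0.03,0.15],0],[[-0.02,-0.03,0.28],0],[[-0.02,-0.03,0.28],0],[[-0.02,-0.03,0.28],0]]' 1 >/dev/null; python3 -c "
from h import *;rep(-.058,0,.117)"
```

```text
t 3.15 box mm [-54.9  -4.7 125.5] yaw err deg 179.9 F [ 0.4 -0.3  0.5] w 0.0855
units [0.026 0.039 0.071]
```

```bash
python3 -m inch '[[[0.02,0.03,0.06],0],[[0.02,0.03,0.06],0],[[0.02,0.03,0.06],0],[[0.02,0.03,0.06],0]]' 1 >/dev/null; python3 -c "
from h import *;rep(-.058,0,.117)"
```

```text
t 3.4833 box mm [-57.8  -0.6 117.3] yaw err deg 179.9 F [-1.1 -0.3 -0.5] w 0.0855
units [0.001 0.005 0.002]
```

```bash
python3 -m inch '[[[0,0,0],0],[[0,0,0],0],[[0,0,0],0],[[0,0,0],0],[[0,0,0],0],[[0,0,0],0],[[0,0,0],0],[[0,0,0],0]]' 0.55; python3 - <<'E'
from h import *;rep()
h=np.array([.020,.078]);g=np.array([-.058,.117])-h
for t in np.arange(0,1.5,.2):
    c,s=np.cos(t),np.sin(t);q=h+np.array([c*g[0]+s*g[1],-s*g[0]+c*g[1]])
    print(round(t,1),((q-[-.058,.117])*1000).round(1),'units tx,tz',(-(q-[-.058,.117])/.12).round(3))
E
```

```text
time: 4.15
tool_pos: [0.5029, -0.1825, 0.1164]
eef_rot: [[-0.945, -0.328, -0.0], [-0.328, 0.945, 0.0], [0.0, 0.0, -1.0]]
contact_force: [-0.2, -0.6, 0.2]
width: 0.047
finger_force: 0.0
t 4.15 box mm [-58.1  -0.3 116.4] yaw err deg 179.9 F [-0.2 -0.6  0.2] w 0.047
0.0 [0. 0.] units tx,tz [-0. -0.]
0.2 [ 9.3 14.7] units tx,tz [-0.078 -0.123]
0.4 [21.3 27.3] units tx,tz [-0.178 -0.227]
0.6 [35.6 37.2] units tx,tz [-0.297 -0.31 ]
0.8 [51.6 44.1] units tx,tz [-0.43  -0.368]
1.0 [68.7 47.7] units tx,tz [-0.572 -0.398]
1.2 [86.1 47.8] units tx,tz [-0.717 -0.399]
1.4 [103.2  44.5] units tx,tz [-0.86  -0.371]
```

```bash
python3 -c "
from h import *
p,d=arm.camera('scene');a=cv2.resize(p[160:270,170:280,::-1],None,fx=5,fy=5,interpolation=2)
q,e=arm.camera('top');np.savez('t2.npz',p=q,d=e);b=cv2.resize(q[160:270,285:345,::-1],None,fx=4,fy=5,interpolation=2)
cv2.imwrite('pics/s2.png',np.hstack([a,b]))"
```

```text
(no output)
```

View pics/s2.png

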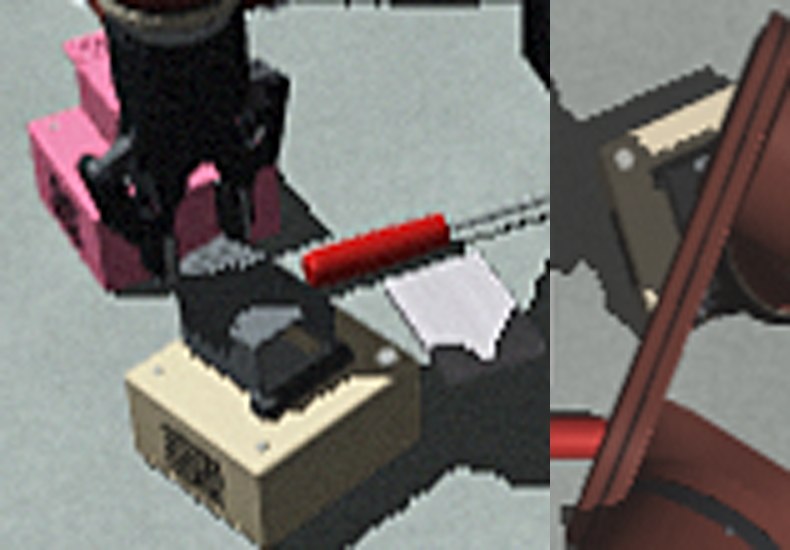

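The lip shows at (215,255) with the fingers at its front corners (155,280) and (235,235), but the width of 47 mm with no force means they missed it in height. I'll check fingertip height with depth.

```bash
python3 - <<'E'
from h import *
p,d=arm.camera('scene')
P,u,v=cloud('scene',d,(183,232,190,230))
c=p[v,u].astype(int)
e=P[:,:2]-C;B=np.c_[e@ex,e@ey,P[:,2]]*1000
k=(abs(B[:,0]+58)<25)&(abs(B[:,1])<60)&(B[:,2]>60)
for lo in range(60,200,8):
    m=k&(B[:,2]>=lo)&(B[:,2]<lo+8)
    for nm,w in(('L',B[:,1]>0),('R',B[:,1]<=0)):
        q=B[m&w]
        if len(q)>1: print(lo,nm,len(q),'x',q[:,0].min().round(),q[:,0].max().round(),'y',q[:,1].min().round(),q[:,1].max().round(),'rgb',c[m&w].mean(0).round())
q=B[(abs(B[:,2]-115)<5)&(abs(B[:,1])<45)];print('lipish',np.percentile(q,[2,98],axis=0).round())
E
```

```text
60 R 4 x -59.0 -56.0 y -30.0 -22.0 rgb [219. 212. 179.]
76 R 3 x -41.0 -35.0 y -31.0 -31.0 rgb [85. 85. 80.]
84 R 6 x -43.0 -35.0 y -32.0 -28.0 rgb [69. 73. 76.]
92 R 6 x -44.0 -34.0 y -33.0 -29.0 rgb [45. 49. 51.]
100 R 4 x -42.0 -34.0 y -33.0 -30.0 rgb [24. 28. 27.]
108 L 44 x -67.0 -33.0 y 0.0 30.0 rgb [ 92.  98. 102.]
108 R 42 x -67.0 -35.0 y -32.0 -1.0 rgb [44. 47. 49.]
116 L 30 x -64.0 -34.0 y 2.0 36.0 rgb [ 92.  97. 101.]
116 R 36 x -64.0 -34.0 y -33.0 -0.0 rgb [64. 68. 70.]
124 L 15 x -71.0 -45.0 y 21.0 34.0 rgb [23. 21. 23.]
124 R 12 x -65.0 -47.0 y -38.0 -26.0 rgb [38. 33. 37.]
132 L 16 x -70.0 -46.0 y 20.0 36.0 rgb [19. 22. 23.]
132 R 16 x -63.0 -45.0 y -39.0 -25.0 rgb [24. 25. 27.]
140 L 17 x -67.0 -43.0 y 20.0 35.0 rgb [23. 23. 24.]
140 R 19 x -64.0 -45.0 y -40.0 -24.0 rgb [28. 29. 30.]
148 L 19 x -70.0 -46.0 y 20.0 33.0 rgb [23. 24. 25.]
148 R 11 x -59.0 -47.0 y -41.0 -26.0 rgb [20. 22. 24.]
156 L 17 x -72.0 -44.0 y 20.0 32.0 rgb [39. 30. 33.]
156 R 9 x -54.0 -44.0 y -52.0 -26.0 rgb [32. 29. 30.]
164 L 25 x -64.0 -43.0 y 20.0 55.0 rgb [17. 15. 17.]
164 R 34 x -68.0 -41.0 y -58.0 -24.0 rgb [22. 19. 22.]
172 L 13 x -65.0 -44.0 y 18.0 44.0 rgb [13. 13. 15.]
172 R 36 x -72.0 -44.0 y -59.0 -22.0 rgb [19. 16. 19.]
180 L 8 x -53.0 -39.0 y 16.0 29.0 rgb [11. 13. 14.]
180 R 34 x -68.0 -40.0 y -58.0 -21.0 rgb [18. 19. 21.]
188 L 11 x -50.0 -41.0 y 1.0 23.0 rgb [22. 15. 18.]
188 R 44 x -75.0 -38.0 y -60.0 -1.0 rgb [27. 22. 26.]
196 R 27 x -70.0 -39.0 y -60.0 -0.0 rgb [13. 12. 14.]
lipish [[-64. -32. 111.]
 [ 20.  27. 119.]]
```

```bash
python3 -m inch '[[[0,0,-0.08],0],[[0,0,-0.08],0],[[0,0,-0.08],0],[[0,0,-0.08],0],[[0,0,-0.08],0],[[0,0,-0.08],0],[[0,0,-0.08],0]]' 1; python3 -m inch '[[[0,0,0.08],0],[[0,0,0.2],0],[[0,0,0.2],0],[[0,0,0.2],0],[[0,0,0.2],0]]' 1 ; python3 -c "
from h import *;rep(-.058,0,.1)"
```

```text
time: 4.88
tool_pos: [0.5028, -0.1825, 0.1259]
eef_rot: [[-0.945, -0.328, -0.0], [-0.328, 0.945, 0.0], [0.0, 0.0, -1.0]]
contact_force: [0.4, -0.2, 0.7]
width: 0.0853
finger_force: 0.0
time: 5.3
tool_pos: [0.5029, -0.1825, 0.102]
eef_rot: [[-0.945, -0.328, -0.0], [-0.328, 0.945, 0.0], [0.0, 0.0, -1.0]]
contact_force: [0.0, -0.7, 0.6]
width: 0.0852
finger_force: 0.0
t 5.3 box mm [-58.2  -0.3 102. ] yaw err deg 179.9 F [ 0.  -0.7  0.6] w 0.0852
units [-0.001  0.002  0.017]
```

Now I'll close gently towards about 56 mm.

```bash
python3 -m inch '[[[0,0,0],0],[[0,0,0],0],[[0,0,0],0],[[0,0,0],0],[[0,0,0],0],[[0,0,0],0]]' 0.6; python3 - <<'E'
from h import *
rep()
p,d=arm.camera('scene')
P,u,v=cloud('scene',d,(183,232,185,235));e=P[:,:2]-C;B=np.c_[e@ex,e@ey,P[:,2]]*1000
c=p[v,u].astype(int).sum(1)
for lo in range(80,150,6):
    for nm,w in(('L',B[:,1]>15),('R',B[:,1]<-15)):
        q=B[(abs(B[:,0]+58)<16)&(abs(B[:,1])<60)&(B[:,2]>=lo)&(B[:,2]<lo+6)&w&(c<120)]
        if len(q)>1: print(lo,nm,len(q),'x',q[:,0].min().round(),q[:,0].max().round(),'y',q[:,1].min().round(),q[:,1].max().round())
E
```

```text
time: 5.8
tool_pos: [0.503, -0.1818, 0.1036]
eef_rot: [[-0.945, -0.327, 0.0], [-0.327, 0.945, 0.001], [-0.0, 0.001, -1.0]]
contact_force: [-4.8, 4.9, 10.0]
width: 0.0573
finger_force: 62.2
t 5.8 box mm [-57.8   0.3 103.6] yaw err deg 179.9 F [-4.8  4.9 10. ] w 0.0573
110 R 10 x -55.0 -43.0 y -36.0 -19.0
116 L 3 x -68.0 -46.0 y 28.0 29.0
116 R 10 x -58.0 -45.0 y -44.0 -17.0
122 L 13 x -65.0 -46.0 y 26.0 42.0
122 R 9 x -63.0 -49.0 y -44.0 -37.0
128 L 10 x -65.0 -46.0 y 25.0 41.0
128 R 11 x -62.0 -43.0 y -44.0 -30.0
134 L 12 x -65.0 -45.0 y 26.0 38.0
134 R 7 x -62.0 -50.0 y -43.0 -38.0
140 L 10 x -66.0 -48.0 y 27.0 37.0
140 R 4 x -53.0 -46.0 y -43.0 -31.0
146 L 7 x -62.0 -46.0 y 27.0 39.0
146 R 4 x -52.0 -45.0 y -45.0 -34.0
```

Gripped, at 57 mm and 62 N. Now I'll swing along the arc, with a first short stage.

```bash
python3 -m inch '[[[-0.035,0,-0.06],0],[[-0.08,0,-0.12],0],[[-0.125,0,-0.18],0],[[-0.18,0,-0.225],0],[[-0.18,0,-0.225],0],[[-0.18,0,-0.225],0]]' ; python3 - <<'E'
from h import *
rep()
p,d=arm.camera('scene');cv2.imwrite('pics/s3.png',cv2.resize(p[160:270,170:280,::-1],None,fx=5,fy=5,interpolation=2))
E
```

```text
time: 6.35
tool_pos: [0.5242, -0.1743, 0.1284]
eef_rot: [[-0.945, -0.327, 0.001], [-0.327, 0.945, 0.002], [-0.001, 0.001, -1.0]]
contact_force: [5.5, 0.4, -12.8]
width: 0.0573
finger_force: 67.4
t 6.35 box mm [-35.3   0.4 128.4] yaw err deg 179.9 F [  5.5   0.4 -12.8] w 0.0573
```

View pics/s3.png

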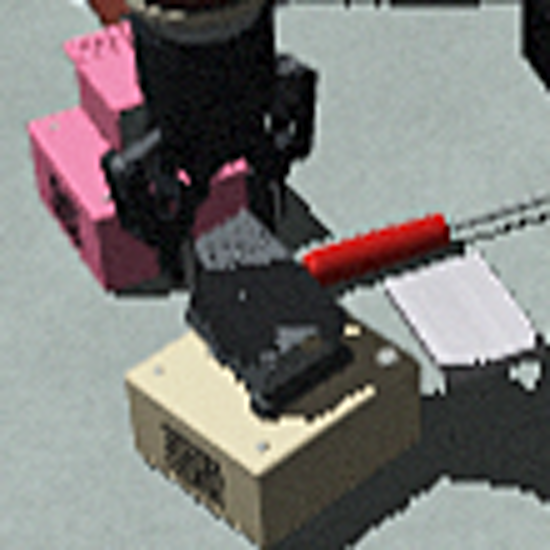

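The guard is tilting up with the grip, lip at (235,240). I'll continue to about 1.4 rad.

```bash
python3 -m inch '[[[-0.06,0,-0.043],0],[[-0.12,0,-0.083],0],[[-0.185,0,-0.114],0],[[-0.25,0,-0.141],0],[[-0.32,0,-0.16],0],[[-0.394,0,-0.171],0],[[-0.465,0,-0.174],0],[[-0.54,0,-0.172],0]]' |grep -E 'force|width'; python3 -m inch '[[[-0.07,0,0.01],0],[[-0.143,0,0.028],0],[[-0.143,0,0.028],0],[[-0.143,0,0.028],0],[[-0.143,0,0.028],0]]' |grep -E 'force|width'; python3 -c "from h import *;rep()"
```

```text
contact_force: [-3.7, 5.1, -7.4]
width: 0.0559
finger_force: 64.4
contact_force: [-0.6, 0.4, -0.0]
width: 0.0511
finger_force: 0.1
t 7.4833 box mm [ 47.6  -2.2 149.2] yaw err deg 179.9 F [-0.6  0.4 -0. ] w 0.0511
```

```bash
python3 -m inch '[[[0,0,-0.3],0],[[0,0,-0.6],0],[[0.2,0,-0.6],0],[[0.5,0,-0.6],0],[[0.8,0,-0.6],0],[[0.8,0,-0.6],0],[[0.8,0,-0.6],0]]' |grep -E 'force|width'; python3 - <<'E'
from h import *
rep()
p,d=arm.camera('scene');cv2.imwrite('pics/s4.png',cv2.resize(p[140:270,170:280,::-1],None,fx=4.5,fy=4.5,interpolation=2))
P,u,v=cloud('scene',d,(183,262,170,275));e=P[:,:2]-C;B=np.c_[e@ex,e@ey,P[:,2]]*1000
k=(abs(B[:,1])<35)&(B[:,0]>15)&(B[:,0]<110)&(B[:,2]>80)
for lo in range(80,190,10):
    q=B[k&(B[:,2]>=lo)&(B[:,2]<lo+10)]
    if len(q)>1: print(lo,len(q),'x',q[:,0].min().round(),q[:,0].max().round(),'y',q[:,1].min().round(),q[:,1].max().round())
E
```

```text
contact_force: [0.6, 0.2, 0.7]
width: 0.0516
finger_force: 0.0
t 8.0667 box mm [-51.   -1.7 220.6] yaw err deg 179.8 F [0.6 0.2 0.7] w 0.0516
80 56 x 19.0 64.0 y -34.0 31.0
90 52 x 27.0 66.0 y -34.0 24.0
100 60 x 26.0 67.0 y -34.0 29.0
110 65 x 29.0 69.0 y -33.0 29.0
120 66 x 28.0 71.0 y -34.0 29.0
130 72 x 32.0 74.0 y -33.0 29.0
140 37 x 42.0 76.0 y -33.0 26.0
150 42 x 70.0 78.0 y -32.0 27.0
```

View pics/s4.png

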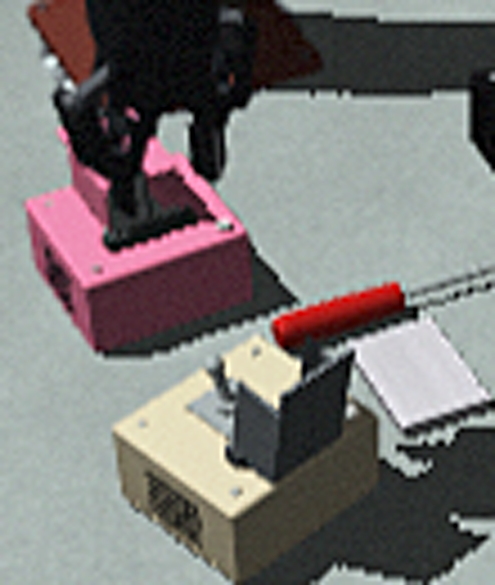

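The guard stands fully open at (300,400), and the toggle at (215,370) still leans to the front. I'll close the fingers and measure where the tips are relative to the TCP.

```bash
python3 -m inch '[[[0.08,-0.01,0.2],0],[[0.08,-0.01,0.2],0],[[0.08,-0.01,0.2],0],[[0.08,-0.01,0.2],0],[[0.08,-0.01,0.2],0],[[0.08,-0.01,0.2],0],[[0.08,-0.01,0.2],0],[[0.08,-0.01,0.2],0]]' 0|grep -E 'force|width'; python3 - <<'E'
from h import *
rep(-.062,0,.12)
p,d=arm.camera('scene')
P,u,v=cloud('scene',d,(170,262,130,275));e=P[:,:2]-C;B=np.c_[e@ex,e@ey,P[:,2]]*1000
k=(abs(B[:,1])<35)&(B[:,0]>-95)&(B[:,0]<-30)&(B[:,2]>112)
for lo in range(110,230,8):
    q=B[k&(B[:,2]>=lo)&(B[:,2]<lo+8)]
    if len(q)>1: print(lo,len(q),'x',q[:,0].min().round(),q[:,0].max().round(),'y',q[:,1].min().round(),q[:,1].max().round())
k=(abs(B[:,1])<12)&(B[:,0]>-45)&(B[:,0]<10)&(B[:,2]>90)&(B[:,2]<112)
print('toggle',B[k].round())
E
```

```text
contact_force: [-0.4, 0.0, 0.5]
width: 0.0
finger_force: 0.0
t 8.7833 box mm [-59.8  -1.7 194.8] yaw err deg 179.9 F [-0.4  0.   0.5] w 0.0
units [0.019 0.014 0.624]
190 3 x -54.0 -49.0 y -10.0 -6.0
198 15 x -64.0 -47.0 y -16.0 7.0
206 24 x -68.0 -45.0 y -19.0 8.0
214 27 x -66.0 -46.0 y -19.0 10.0
222 21 x -61.0 -44.0 y -17.0 10.0
toggle [[-32.  -1. 100.]
 [-27.  -1. 103.]
 [-28.   3.  99.]
 [-25.  -7. 104.]
 [-25.  -4. 102.]
 [-24.  -1. 100.]
 [-22.   1. 101.]
 [-24.  -8. 102.]
 [-23.  -5. 100.]
 [-21.  -4. 101.]
 [-23.   2.  96.]
 [-25.  -8.  97.]
 [-23.  -6.  97.]
 [-20.  -4.  97.]
 [-23.   2.  92.]
 [-24.  -5.  91.]
 [-21.  -4.  92.]
 [-21.  -0.  90.]]
```

```bash
python3 -m inch '[[[0.02,0.014,0.3],0],[[0.02,0.014,0.6],0],[[0.02,0.014,0.78],0],[[0.02,0.014,0.78],0],[[0.02,0.014,0.78],0]]' 0|grep -E 'force|width'; python3 - <<'E'
from h import *
rep(-.062,0,.098)
p,d=arm.camera('scene');cv2.imwrite('pics/s5.png',cv2.resize(p[160:270,170:280,::-1],None,fx=5,fy=5,interpolation=2))
E
```

```text
contact_force: [0.1, 0.1, 0.8]
width: 0.0004
finger_force: 0.0
t 9.25 box mm [-63.2   0.9 100. ] yaw err deg 179.9 F [0.1 0.1 0.8] w 0.0004
units [-0.01  -0.008  0.016]
```

View pics/s5.png

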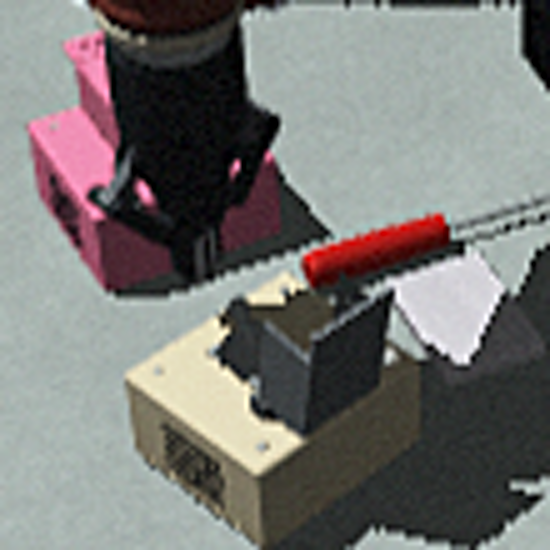

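The shut fingertips are at (205,280), in front of the toggle at (238,305). I'll compute their height from that pixel.

```bash
python3 - <<'E'
from h import *
c=arm.camera_params('scene')
for z in(.075,.085,.095,.105):
    w=np.r_[C+ex*-.063,z];r=cv2.projectPoints(w[None],cv2.Rodrigues(c['R'])[0],c['t'],c['mtx'],c['dist_coeffs'])[0].ravel()
    print(z,((r-[170,160])*5).round())
E
```

```text
0.075 [200. 307.]
0.085 [199. 294.]
0.095 [198. 282.]
0.105 [196. 269.]
```

```bash
python3 -m inch '[[[0,-0.008,0.04],0],[[-0.06,-0.008,0.04],0],[[-0.14,-0.008,0.04],0],[[-0.2,-0.008,0.04],0],[[-0.26,-0.008,0.04],0],[[-0.32,-0.008,0.04],0],[[-0.32,-0.008,0.04],0]]' 0|grep -E 'force|width'; python3 -c "from h import *;rep()"
```

```text
contact_force: [-0.5, -0.5, 0.9]
width: 0.0
finger_force: 0.5
t 9.8833 box mm [-20.9  -2.2  98.8] yaw err deg 180.0 F [-0.5 -0.5  0.9] w 0.0
```

```bash
python3 -m inch '[[[-0.02,0,0],0],[[-0.04,0,0],0],[[-0.04,0,0],0],[[-0.04,0,0],0]]' 0|grep -E 'force|width'; python3 -c "from h import *;rep()"
```

```text
contact_force: [-0.7, 0.7, 0.0]
width: -0.0001
finger_force: 0.0
t 10.2167 box mm [-19.4  -0.6  95.6] yaw err deg 179.9 F [-0.7  0.7  0. ] w -0.0001
```

```bash
for i in 1 2; do python3 -m inch '[[[-0.02,0,0],0],[[-0.02,0,0],0],[[-0.02,0,0],0]]' 0|grep -E 'contact'; python3 -c "from h import *;rep()"; done
```

```text
contact_force: [-4.7, -0.9, 2.5]
t 10.4667 box mm [-18.5  -0.5  95.3] yaw err deg 179.9 F [-4.7 -0.9  2.5] w -0.0001
contact_force: [-11.7, -4.6, 6.2]
t 10.7167 box mm [-17.9  -0.5  95.1] yaw err deg 179.9 F [-11.7  -4.6   6.2] w 0.0002
```

It is against its stop at 12 N. I'll retreat, rise and verify the toggle.

```bash
python3 -m inch '[[[0.15,0,0],0],[[0.3,0,0],0],[[0.3,0,-0.4],0],[[0.3,0,-0.8],0],[[0.3,0,-1],0],[[0.3,0,-1],0],[[0.3,0,-1],0]]' 0|grep -E 'contact'; python3 - <<'E'
from h import *
rep(-.02,0,.23)
p,d=arm.camera('scene')
P,u,v=cloud('scene',d,(170,262,130,275));e=P[:,:2]-C;B=np.c_[e@ex,e@ey,P[:,2]]*1000
k=(abs(B[:,1])<12)&(B[:,0]>-45)&(B[:,0]<14)&(B[:,2]>85)&(B[:,2]<115)
print('toggle',B[k].round().tolist())
cv2.imwrite('pics/s6.png',cv2.resize(p[160:270,170:280,::-1],None,fx=5,fy=5,interpolation=2))
E
```

```text
contact_force: [0.5, 0.2, -1.8]
t 11.3 box mm [-49.2  -2.2 219.1] yaw err deg 179.9 F [ 0.5  0.2 -1.8] w 0.0002
units [-0.244  0.018 -0.09 ]
toggle [[-3.0, -3.0, 103.0], [-2.0, -1.0, 102.0], [-1.0, 2.0, 101.0], [-3.0, -8.0, 102.0], [-0.0, -6.0, 103.0], [2.0, -1.0, 101.0], [3.0, 2.0, 100.0], [1.0, -7.0, 101.0], [-7.0, -5.0, 90.0], [1.0, -8.0, 97.0]]
```

View pics/s6.png

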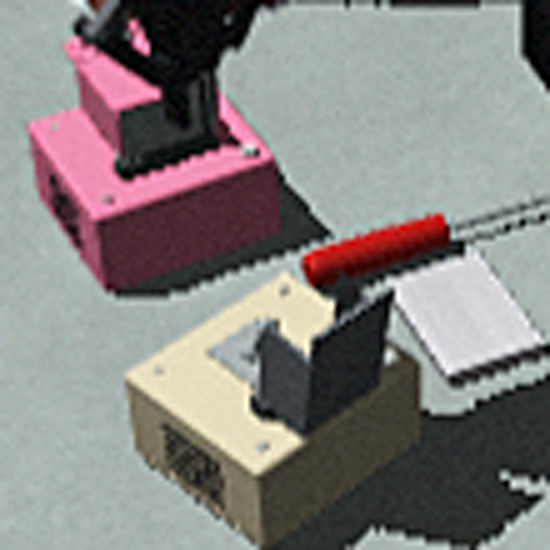

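The toggle at (265,335) now leans back towards the hinge, with its tip near box x = 0. Next I go over and behind the guard.

```bash
python3 -m inch '[[[0,0.018,-0.15],0],[[-0.3,0.018,-0.2],0],[[-0.6,0.018,-0.2],0],[[-0.9,0.018,-0.2],0],[[-1,0.018,-0.2],0],[[-1,0.018,-0.2],0]]' 0|grep -E 'contact'; python3 -m inch '[[[-0.3,0,0],0],[[-0.3,0,0],0],[[-0.3,0,0],0],[[-0.3,0,0],0]]' 0|grep contact; python3 -c "from h import *;rep(.103,0,.134)"
```

```text
contact_force: [-1.1, 0.4, -0.1]
contact_force: [-0.6, -1.0, 0.6]
t 12.1833 box mm [104.2   1.4 238.4] yaw err deg 179.9 F [-0.6 -1.   0.6] w 0.0002
units [ 0.008 -0.013  0.87 ]
```

```bash
python3 -m inch '[[[0,-0.01,0.3],0],[[0,-0.01,0.6],0],[[0,-0.01,0.87],0],[[0,-0.01,0.87],0],[[0,-0.01,0.87],0]]' 0|grep -E 'contact'; python3 -c "from h import *;rep()"; python3 -m inch '[[[0.05,0,0],0],[[0.1,0,0],0],[[0.15,0,0],0],[[0.2,0,0],0],[[0.25,0,0],0],[[0.3,0,0],0],[[0.34,0,0],0],[[0.38,0,0],0]]' 0|grep contact;python3 -c "from h import *;rep()"
```

```text
contact_force: [1.0, 1.0, 1.1]
t 12.6 box mm [103.2   0.6 134. ] yaw err deg 179.9 F [1.  1.  1.1] w 0.0001
contact_force: [0.9, 1.4, 1.6]
t 13.2667 box mm [ 59.3  -0.  135.8] yaw err deg 179.9 F [0.9 1.4 1.6] w 0.0002
```

```bash
python3 -m inch '[[[0.03,0,0],0],[[0.06,0,0],0],[[0.09,0,0],0],[[0.12,0,0],0],[[0.15,0,0],0],[[0.18,0,0],0],[[0.21,0,0],0],[[0.21,0,0],0]]' 0|grep contact;python3 - <<'E'
from h import *
rep()
p,d=arm.camera('scene')
P,u,v=cloud('scene',d,(170,270,130,275));e=P[:,:2]-C;B=np.c_[e@ex,e@ey,P[:,2]]*1000
k=(abs(B[:,1])<28)&(B[:,0]>-90)&(B[:,0]<90)&(B[:,2]>80)
for lo in range(80,190,10):
    q=B[k&(B[:,2]>=lo)&(B[:,2]<lo+10)]
    if len(q)>1: print(lo,len(q),'x',q[:,0].min().round(),q[:,0].max().round())
E
```

```text
contact_force: [0.4, -0.7, 0.3]
t 13.9333 box mm [3.380e+01 1.000e-01 1.353e+02] yaw err deg 179.9 F [ 0.4 -0.7  0.3] w 0.0002
90 8 x 46.0 50.0
100 63 x 40.0 53.0
110 81 x -9.0 48.0
120 63 x 24.0 39.0
130 34 x 18.0 44.0
140 54 x 11.0 47.0
150 50 x 5.0 46.0
160 37 x -2.0 47.0
170 17 x 38.0 47.0
180 55 x 25.0 50.0
```

```bash
python3 -m inch '[[[0.04,0,0],0],[[0.08,0,0],0],[[0.12,0,0],0],[[0.15,0,0],0],[[0.15,0,0],0],[[0.15,0,0],0],[[0.15,0,0],0]]' 0|grep contact;python3 - <<'E'
from h import *
rep()
p,d=arm.camera('scene')
P,u,v=cloud('scene',d,(170,270,130,275));e=P[:,:2]-C;B=np.c_[e@ex,e@ey,P[:,2]]*1000
k=(abs(B[:,1])<28)&(B[:,0]>-90)&(B[:,0]<90)&(B[:,2]>80)
for lo in range(80,190,10):
    q=B[k&(B[:,2]>=lo)&(B[:,2]<lo+10)]
    if len(q)>1: print(lo,len(q),'x',q[:,0].min().round(),q[:,0].max().round())
E
```

```text
contact_force: [0.3, -0.9, 0.2]
t 14.5667 box mm [ 16.7  -0.  135.7] yaw err deg 179.9 F [ 0.3 -0.9  0.2] w 0.0002
80 24 x 17.0 35.0
90 6 x 23.0 35.0
100 2 x 34.0 38.0
110 120 x 12.0 39.0
120 88 x -4.0 28.0
130 69 x -22.0 24.0
140 72 x -40.0 32.0
150 36 x -38.0 29.0
160 26 x 13.0 29.0
170 23 x 23.0 31.0
180 53 x 7.0 31.0
```

```bash
python3 -m inch '[[[-0.2,0,0],0],[[-0.4,0,0],0],[[-0.5,0,-0.3],0],[[-0.5,0,-0.6],0],[[-0.5,0,-0.8],0],[[-0.5,0,-0.8],0],[[-0.5,0,-0.8],0]]' 0|grep contact;python3 - <<'E'
from h import *
rep()
p,d=arm.camera('scene')
P,u,v=cloud('scene',d,(170,270,130,275));e=P[:,:2]-C;B=np.c_[e@ex,e@ey,P[:,2]]*1000
k=(abs(B[:,1])<28)&(B[:,0]>-90)&(B[:,0]<90)&(B[:,2]>80)
for lo in range(80,190,10):
    q=B[k&(B[:,2]>=lo)&(B[:,2]<lo+10)]
    if len(q)>1: print(lo,len(q),'x',q[:,0].min().round(),q[:,0].max().round())
cv2.imwrite('pics/s7.png',cv2.resize(p[110:310,150:370,::-1],None,fx=3,fy=3,interpolation=2))
E
```

```text
contact_force: [0.3, -0.1, -0.3]
t 15.2 box mm [ 78.   -0.7 234.1] yaw err deg 179.9 F [ 0.3 -0.1 -0.3] w -0.0002
80 33 x -1.0 34.0
90 15 x 7.0 26.0
100 7 x -24.0 24.0
110 386 x -67.0 24.0
120 4 x -56.0 19.0
```

View pics/s7.png

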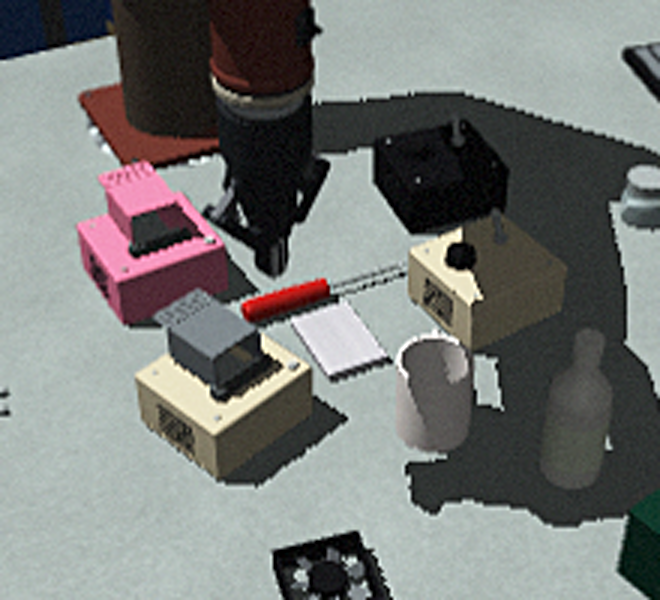

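The guard at (215,330) is shut, the plain toggle at (498,225) is untouched and the bystanders are in place. The arm is clear, so I'm handing in.

```bash
python3 -c "
from station import arm
print(arm.hand_in())"
```

```text
the job is handed in; nothing more can be done
None
```

The guarded switch was flipped on, with the toggle pushed to its stop, and its guard dropped shut. The plain box's toggle and everything else looked undisturbed in the last picture, and I handed the job in at about 15 s.

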